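Hang the cap catcher on its post by the side slot

TASK

Hang the steel bottle-cap catcher on the headed pin of the wooden post: pick it up by its wooden tab, slide the slot of its back plate sideways over the pin behind the pin's head, let the notch at the slot's end drop fully home over the pin, and let go so that it hangs there level and at rest. The pin's height has to be found by feel, so touch it slowly and gently and never press on the post or its pin with more than 30 N; leave the mugs, bottles and tools where they stand.

Things in the scene. Friction and masses are not known exactly. Their poses are not given: they have to be found in the camera images.
- catcher: Plain sheet-steel cap catcher, 0.25 to 0.47 kg, standing on the table. Origin: centre of its underside, z up (sizes in mm). Open bin 60 (x) by 100 (y) by 40 high. Back plate 5 thick (x 30 to 35), y -50 to 50, up to z 130, with a side-open slot. Hung, its back (+x) faces the post and its yaw equals the post's; it takes in the pin by moving in its own +y direction.
- catcher_grip (a point): Grip point, at x 32.5, y 0, z 180 in the catcher's frame, in the wooden tab on top of the back plate. Tab: 10 thick (x), 40 wide (y -20 to 20), z 148 to 198. Pinch it from above across its thickness.
- catcher_lip (a point): Middle of the underside of the slot's upper lip at the mouth: x 32.5, y 37.5, z 100 in the catcher's frame. The mouth is open at the plate's +y edge: y 25 to 50, z 45 to 100. Inward of it the slot runs on from y 25 to its closed end at y -7, only z 87 to 100 (13 high). So the upper lip reaches 25 further out than the lower lip.
- catcher_seat (a point): Where the pin's axis lies when fully home: x 32.5, y 0, z 107 in the catcher's frame. At the slot's closed end a notch 14 wide (y -7 to 7) goes up from the slot (z 100) to z 112; the pin (10 diameter) rests against the notch's top.
- stand: Wooden post, fixed. Origin: at table height at the foot of the post's front face, middle of its width; x points into the post, z up. The front face looks away from the robot (yaw near pi). Post x 0 to 45, 70 wide, top at z 183; base board 16 thick, x -60 to 65, y -75 to 75. A headed steel pin sticks out of the front face along -x at y 0.
- pin_range (a point): Middle of the pin's range of heights, on its axis: x -10, y 0, z 155 in the post's frame. The real pin is clamped (rigid) anywhere from 16 below to 16 above this point; that is not measured: find it by touch, slowly. Pin 10 diameter, free from x -3 (carriage plate 30 wide, 16 high) to x -17; there a round head of 24 diameter, 5 thick, ends it.
- mug_a: Empty glass mug, 76 diameter, 125 high, 150 to 170 to the +y side (in the post's frame) of the post's origin; origin at the centre of its underside. Bystander.
- mug_b: Empty glass mug like the other, at the far side of the table; origin at the centre of its underside. Bystander.
- bottle_a: Brown bottle, 62 diameter, 200 high, 125 to 145 to the -y side (in the catcher's frame) of the catcher's centre; origin at the centre of its underside. Bystander.
- bottle_b: Brown bottle like the other, at the far side of the table; origin at the centre of its underside. Bystander.
- mallet: Wooden mallet, 280 long, lying at the robot's right. Bystander.
- spanner: Steel spanner, 170 long, lying flat near the robot. Bystander.
- bung: Black plastic keg bung, 48 diameter, 34 high, standing at the far side of the table; origin at the centre of its underside. Bystander.

How it is judged:
By the outcome, as a careful person would: the job done as asked, in the order asked, and still so for the second after the job is handed in, with the robot touching nothing.
It also fails if it takes over 58 s, if anything falls off the work surface, if the arm or the gripper's body presses on something with over 40 N, if the wrist force passes 120 N, or if a joint passes its speed limit or range.

ROBOT

A 7-joint arm with a two-finger parallel gripper is mounted at the origin on the work surface. World frame = base frame: x ahead of the robot, y to its left, z up, the work surface at z = 0. Lengths are in m, angles in degrees, forces in N, time in s.
With the tool pointing down it reaches from about 0.425 to 0.95 m from the base axis. Payload 16.7 kg.
Tool frame: the origin (TCP) lies on the centre line of the jaws, within the pads' length; the fingertips stand 25 mm ahead of it and the grasp point (between the pads) lies 6 mm ahead of it; z points along the fingers, y is the line along which they close (so a half turn about z gives the same grasp; the last joint's range is limited). The gripper opens to 94 mm and grips with 3 to 60 N. Pads are 16 mm wide; open, the fingers measure 119 mm over their backs; the gripper's body (75 mm by 177 mm) begins 78 mm behind the grasp point.
Start: joints at [68.039, 24.414, 4.234, 92.017, -1.954, 63.644, -3.845], TCP at [0.156, -0.657, 0.23] pointing down, gripper open.
Joint ranges: [-163.25, 163.25], [-28.42, 122.38], [-70.27, 78.77], [12.13, 141.07], [-58.53, 238.53], [9.26, 117.41], [-156.51, 156.51]. Speed limits (degrees/s): [108.29, 108.29, 136.94, 136.94, 172.46, 172.46, 172.46].

INTERFACE

Orientations are given as a 3x3 rotation matrix whose columns are the frame's x, y, z axes.
In Python, from bench import r, get_image, camera_params, hand_in gives the robot as it stands (r), with the cameras as plain functions and the job as plain functions.
- The arm moves only by the shell command python3 inch.py 'ROWS' [OPENING] [FORCE]. ROWS is a JSON list of rows, 1 to 20 of them, each of 6 numbers: dx, dy, dz in shares of 750 mm (1.0 is 750 mm), then a rotation vector rx, ry, rz in fractions of the full range, 1 being 90 degrees; each row is the pose to reach, as a shift and turn from the pose commanded when the command began, along the tool's axes at that moment; what a row does not reach only later rows make up. A row lasts 1/10 s, in which the tool goes at most 0.05 m and 8.59 degrees, less where a joint would pass 70% of its speed; a pose out of reach is approached as far as the arm can. OPENING is the finger opening in m, set as the command begins (- or left out keeps the last). The fingers move at their own pace and stop on an object; FORCE is the grip in N (left out, the last holds). Time passes only in rows, so rows that do not move let the fingers close. It prints the time, the measured TCP pose, the force, the opening and the grip force at its end. No shift or turn number may pass 1 either way. Input that does not fit is refused with a message, and nothing moves.
- r.get_obs(): the state, without advancing time (a new reading comes with each control period).
- get_image(name): name is "side" or "top"; returns the picture (480x640x3 uint8, blue, green, red); there is no depth.
- camera_params(name): a dict with "camera_matrix" (3x3 intrinsics, pixels), "xyz" and "rotation" of the camera in the world. Camera axes: x right, y down, z forward; pixel columns grow to the right and rows downward; lengths in m; the calibration is good to about 2 mm. A picture is of the moment at which its call begins. camera_params takes no time and is no camera call.
- hand_in(): hands the job in; it is judged then, once.
The state is a dict: "t": time; "joints": joint angles; "joint_velocities": joint speeds; "tau": joint torques, N m; "tcp_pos": TCP position; "tool_rot": TCP orientation; "ft_force": force on the tool from outside, world axes, zero at the start; "ft_torque": the same for the moment, N m; "gripper_width": finger opening in m; "grip_force": force on a finger pad.
Only numpy, scipy, OpenCV 4.12 (cv2) and the standard library are available. Lean on these libraries where they do the work, as an engineer would, in place of code of your own. Each camera call takes 0.05 s, during which the arm holds its last target. There are 200 camera calls.

## Working session

There is one attempt and no reset: what is moved stays moved. The work goes in short steps, Python scripts to look and compute and a shell command to move; the robot and the scene stay as the last step left them, time stands still between calls to the robot, and variables do not carry over. Pictures are saved under pics/ and viewed, at most 10 in all, crops included, and the job is handed in when it is done.

```bash
ls; mkdir -p pics; python3 - <<'E'
from bench import r, get_image, camera_params, hand_in
import cv2,numpy as np
np.set_printoptions(precision=4,suppress=True)
for n in("side","top"):
    cv2.imwrite(f"pics/{n}0.png",get_image(n)); p=camera_params(n); print(n,p)
o=r.get_obs(); print(o)
E
```

```text
bench.py
inch.py
pics
side {'camera_matrix': array([[443.6024,   0.    , 315.4784],
       [  0.    , 443.6024, 233.8468],
       [  0.    ,   0.    ,   1.    ]]), 'xyz': array([ 0.3336, -0.6447,  0.9291]), 'rotation': array([[ 0.9451, -0.2558,  0.2036],
       [-0.3268, -0.7225,  0.6092],
       [-0.0087, -0.6423, -0.7664]])}
top {'camera_matrix': array([[607.4173,   0.    , 331.7997],
       [  0.    , 607.4173, 239.6272],
       [  0.    ,   0.    ,   1.    ]]), 'xyz': array([0.3758, 0.0303, 1.4254]), 'rotation': array([[ 0.0131, -0.9919,  0.1262],
       [-0.9997, -0.0158, -0.0197],
       [ 0.0215, -0.1259, -0.9918]])}
{'t': 0.1, 'joints': array([68.0381, 24.4462,  4.232 , 92.0496, -1.9554, 63.6444, -3.8443]), 'joint_velocities': array([ 0.0695, -0.1684,  0.0221, -0.0514,  0.0402, -0.0759,  0.0398]), 'tau': array([  0.0084, -93.7465,   3.6768, -45.5032,  -0.0487,   0.0169,
         0.0001]), 'tcp_pos': array([ 0.1563, -0.6563,  0.2298]), 'tool_rot': array([[ 0.9728,  0.2316, -0.0003],
       [ 0.2316, -0.9728,  0.0011],
       [-0.0001, -0.0012, -1.    ]]), 'ft_force': array([0.5651, 0.5027, 0.6547]), 'ft_torque': array([ 0.0014,  0.0289, -0.0094]), 'grip_force': 0.0, 'gripper_width': 0.09403207240487445}
```

View pics/side0.png

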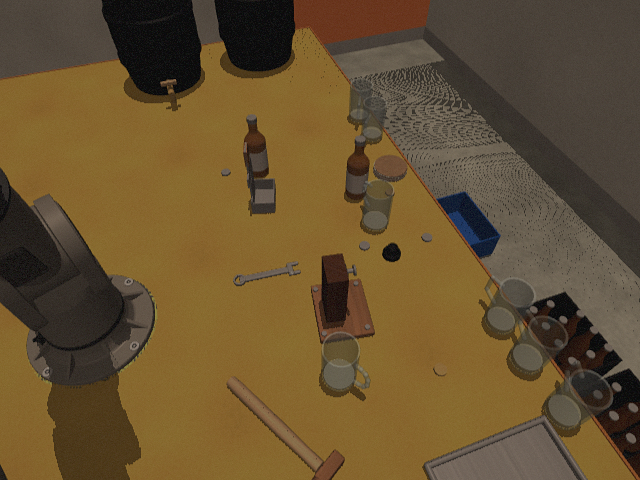

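View pics/top0.png

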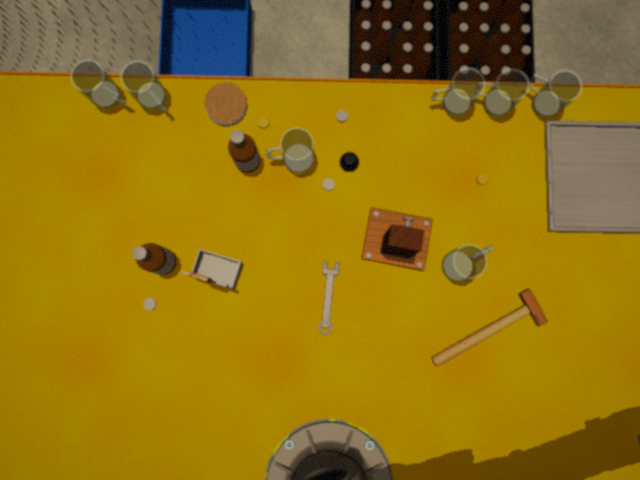

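Side: catcher near (262,190), tab around (250,160), post (335,290), pin head (352,270), mug_a (340,360). Top: catcher bin (217,268), tab (205,279), post (405,240), pin head (408,219).

```bash
python3 - <<'E'
import cv2,numpy as np
s=cv2.imread("pics/side0.png");t=cv2.imread("pics/top0.png")
def crop(im,x,y,w,h): return cv2.resize(im[y:y+h,x:x+w],(400,300),interpolation=cv2.INTER_CUBIC)
# 80x60 -> x5 ; 
a=crop(s,220,135,106.67.__int__()-26,60); 
a=crop(s,220,140,100,75); b=crop(t,170,235,80,60); c=crop(s,300,245,100,75)
c=crop(s,290,245,100,75); d=crop(t,360,200,80,60)
o=np.vstack([np.hstack([a,b]),np.hstack([c,d])])
cv2.imwrite("pics/crops0.png",np.clip(o.astype(float)*1.5,0,255).astype('uint8'))
E
```

```text
(no output)
```

View pics/crops0.png

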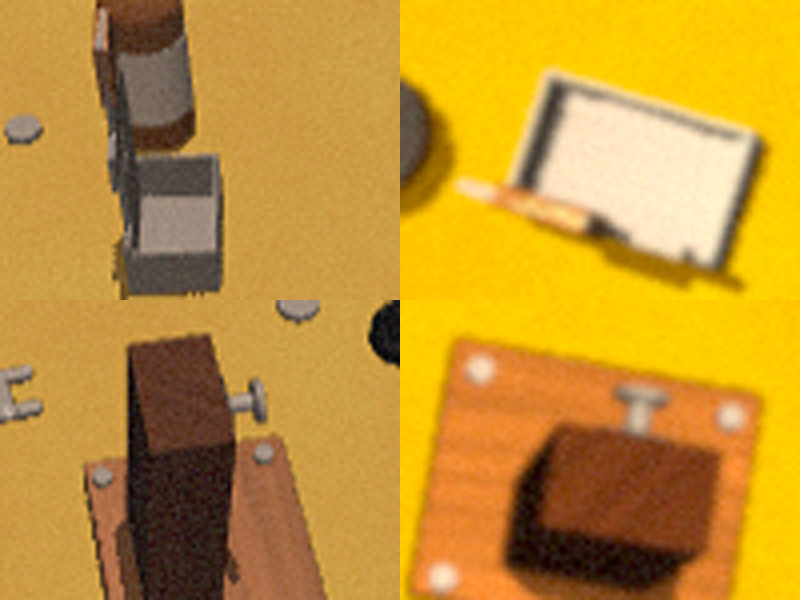

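The crops show clearly: the tab's lit top runs (189,273)–(210,280) in the top view; bin rim far corners are at (200,249) and (242,263). The pin head is at about (408,218) top and (355,270) side.

```bash
cat > h.py <<'E'
import cv2,numpy as np
from bench import r, get_image, camera_params, hand_in
np.set_printoptions(precision=4,suppress=True)
P={n:camera_params(n) for n in("side","top")}
def ray(n,uv):
    p=P[n]; d=np.array(p["rotation"])@np.linalg.solve(p["camera_matrix"],[uv[0],uv[1],1]); return np.array(p["xyz"]),d/np.linalg.norm(d)
def plane(n,uv,z):
    c,d=ray(n,uv); return c+d*(z-c[2])/d[2]
def tri(us,ut):
    A=np.zeros((3,3));b=np.zeros(3)
    R=[ray("side",us),ray("top",ut)]
    for c,d in R:
        M=np.eye(3)-np.outer(d,d);A+=M;b+=M@c
    x=np.linalg.solve(A,b); return x,[np.linalg.norm((np.eye(3)-np.outer(d,d))@(x-c)) for c,d in R]
def proj(n,X):
    p=P[n]; q=np.array(p["camera_matrix"])@(np.array(p["rotation"]).T@(np.asarray(X)-p["xyz"])); return q[:2]/q[2]
E
python3 - <<'E'
from h import *
t=cv2.imread("pics/top0.png");s=cv2.imread("pics/side0.png")
for nm,(u,v) in dict(board=(385,260),board2=(375,230),table=(350,300),tab=(195,275),tab2=(203,277),posttop=(410,240),rim=(220,256)).items(): print(nm,t[v,u],cv2.cvtColor(t[v:v+1,u:u+1],cv2.COLOR_BGR2HSV)[0,0])
hs=cv2.cvtColor(t,cv2.COLOR_BGR2HSV)
# everything not table (yellow hue) around post, around catcher
def nt(x0,y0,x1,y1):
    m=np.zeros(hs.shape[:2],np.uint8); h=hs[y0:y1,x0:x1]
    m[y0:y1,x0:x1]=((h[...,0]<17)|(h[...,1]<120)).astype(np.uint8)*255
    c=max(cv2.findContours(m,0,2)[0],key=cv2.contourArea); return c
c=nt(350,200,440,280); R=cv2.minAreaRect(c); B=cv2.boxPoints(R); print(B)
W=np.array([plane("top",b,.016) for b in B]); print(W, [np.linalg.norm(W[i]-W[i-1]) for i in range(4)], W.mean(0)); 
for i in range(4):
    d=W[i]-W[i-1]; print("edge ang",np.degrees(np.arctan2(d[1],d[0])))
a,b=plane("top",(200,249.4),.04),plane("top",(242,263),.04);print("rim",a,b,np.linalg.norm(a-b),np.degrees(np.arctan2(*(b-a)[1::-1])))
a,b=plane("top",(189,273),.198),plane("top",(210,280),.198);print("tab",a,b,(a+b)/2,np.linalg.norm(a-b),np.degrees(np.arctan2(*(b-a)[1::-1])))
# side/top
print("pin head tri",tri((290+258/4,245+402/4),(360+240/5,200+392/5)))
k=cv2.resize(s[135:185,230:280],(800,800),interpolation=cv2.INTER_CUBIC)[:600,:400]
q=cv2.resize(t[200:260,370:430],(600,600),interpolation=cv2.INTER_CUBIC)[:,:400]
cv2.imwrite("pics/crops1.png",np.clip(np.hstack([k,q])*1.6,0,255).astype('uint8'))
E
```

```text
board [ 22  88 162] [ 14 220 162]
board2 [ 29  89 153] [ 15 207 153]
table [  0 135 175] [ 23 255 175]
tab [ 71 126 165] [ 18 145 165]
tab2 [ 84 137 168] [ 19 127 168]
posttop [ 9 39 82] [ 12 227  82]
rim [ 92 119 137] [ 18  84 137]
[[361.2679 258.2377]
 [370.7661 207.5811]
 [432.4113 219.1396]
 [422.9132 269.7962]]
[[ 0.5125 -0.067   0.016 ]
 [ 0.6328 -0.0886  0.016 ]
 [ 0.6077 -0.2343  0.016 ]
 [ 0.4876 -0.2112  0.016 ]] [np.float64(0.14627165755424448), np.float64(0.12223368597618103), np.float64(0.14788250034125655), np.float64(0.12222892369113476)] [ 0.5602 -0.1503  0.016 ]
edge ang 80.20690701696104
edge ang -10.170873238080784
edge ang -99.8031667119125
edge ang 169.07394666046812
rim [0.5249 0.3036 0.04  ] [0.4951 0.207  0.04  ] 0.10109677321587413 -107.09136422359013
tab [0.4598 0.2925 0.198 ] [0.4463 0.2499 0.198 ] [0.453  0.2712 0.198 ] 0.04471528052358969 -107.53393014960565
pin head tri (array([ 0.522 , -0.2042, -0.068 ]), [np.float64(0.051592717609198445), np.float64(0.05159271760919839)])
```

View pics/crops1.png

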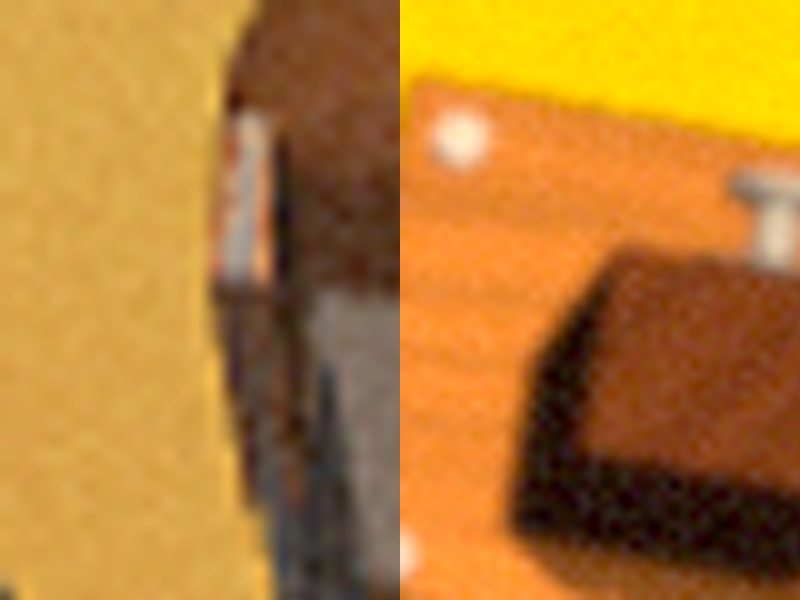

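The left crop shows the tab top from the side at about (245.5,147). The right crop shows the pin between carriage and head, near (408,222). I mixed up the mosaic offset for the head, so I'm redoing that.

```bash
python3 - <<'E'
from h import *
print("head tri",tri((290+259/4,245+101/4),(360+241/5,200+91/5)))
print("tab tri",tri((245.5,147.2),(199.6,276.4)))
yaw=np.radians(169.9);ex=np.array([np.cos(yaw),np.sin(yaw)]);ey=np.array([-ex[1],ex[0]])
o=np.array([.5602,-.1503])-.0025*ex;print("stand",o)
for z in(.139,.155,.171):
  h=np.append(o-.0195*ex,z);print(z,h,proj("side",h),proj("top",h))
t=cv2.imread("pics/top0.png");s=cv2.imread("pics/side0.png")
for n,q in(("top",[(565-400)/5+360]) ,):pass
# post top corners
for x,y in((0,.035),(0,-.035),(.045,-.035),(.045,.035)):
  X=np.append(o+x*ex+y*ey,.183);print("post",x,y,proj("top",X),proj("side",X))
# catcher fit from rim+tab: predicted
cy=np.radians(162.7);cx=np.array([np.cos(cy),np.sin(cy)]);cyv=np.array([-cx[1],cx[0]])
a,b=plane("top",(200,249.4),.04)[:2],plane("top",(242,263),.04)[:2]
C=(a+b)/2+.030*cx;print("catcher c",C,"grip",C+.0325*cx)
g=C+.0325*cx
for y in(-.02,.02):
  for x in(-.005,.005):
    X=np.append(g+x*cx+y*cyv,.198);print(proj("side",X),proj("top",X))
from scipy.spatial.transform import Rotation as Ro
R=r.get_obs()["tool_rot"];print("tool yaw of x",np.degrees(np.arctan2(R[1,0],R[0,0])))
E
```

```text
head tri (array([ 0.5844, -0.1558,  0.1595]), [np.float64(0.0008115690584816746), np.float64(0.0008115690584815751)])
tab tri (array([0.4531, 0.2709, 0.1988]), [np.float64(0.00010965717229242952), np.float64(0.00010965717229222932)])
stand [ 0.5627 -0.1507]
0.139 [ 0.5819 -0.1542  0.139 ] [353.1718 275.4397] [405.9713 221.2643]
0.155 [ 0.5819 -0.1542  0.155 ] [353.5968 271.1447] [407.0464 220.0895]
0.171 [ 0.5819 -0.1542  0.171 ] [354.0329 266.7365] [408.1482 218.8854]
post 0 0.035 [423.957  230.2758] [348.5871 278.4385]
post 0 -0.035 [390.7953 223.881 ] [341.8779 251.3935]
post 0.045 -0.035 [386.9615 245.0391] [320.9623 254.1363]
post 0.045 0.035 [420.2745 251.4664] [326.6612 281.4456]
catcher c [0.4814 0.2642] grip [0.4503 0.2739]
[246.7544 142.0068] [189.5626 272.3641]
[242.9125 142.1088] [187.8751 277.0833]
[245.6796 151.9384] [208.3717 278.547 ]
[241.7503 152.0439] [206.7025 283.2755]
tool yaw of x 13.393325759377236
```

Both views agree: tab top at (0.453, 0.271, 0.199), which matches the stated 0.198. Pin head is near (0.583, -0.155, 0.16), inside its stated range. Post yaw is about 170° and catcher yaw about 162.7°. Next I work out the rows.

```bash
cat >> h.py <<'E'
def row(X,yaw_y=None):
    "row (tool axes) to world TCP X and tool-y heading, tool straight down"
    o=r.get_obs();R=o["tool_rot"]
    from scipy.spatial.transform import Rotation as Ro
    d=R.T@(np.asarray(X)-o["tcp_pos"]); rv=np.zeros(3)
    if yaw_y is not None:
        a=np.radians(yaw_y);y=np.array([np.cos(a),np.sin(a),0]);z=np.array([0,0,-1.]);T=np.column_stack([np.cross(y,z),y,z])
        rv=Ro.from_matrix(R.T@T).as_rotvec(degrees=True)
    return np.round(d,4),np.round(rv,2)
def st():
    o=r.get_obs();R=o["tool_rot"];print("t",o["t"],"tcp",o["tcp_pos"],"yawy",np.degrees(np.arctan2(R[1,1],R[0,1])),"z",R[:,2],"F",o["ft_force"],"w",o["gripper_width"],"g",o["grip_force"])
E
python3 - <<'E'
from h import *
print(row([.50,-.40,.33],-50));print(row([.5,.1,.33],-17.3));print(row([.4531,.2709,.28],-17.3))
E
```

```text
(array([ 0.3937, -0.1698, -0.1   ]), array([ -0.07,  -0.01, -26.61]))
(array([ 0.5096, -0.6562, -0.0994]), array([ -0.06,  -0.03, -59.31]))
(array([ 0.5035, -0.8333, -0.0492]), array([ -0.06,  -0.03, -59.31]))
```

Units first: shifts go in shares of 750 mm and turns go in shares of 90 degrees. So -0.656 m is -0.8747, 0.51 m is 0.68, -59.3 degrees is -0.6589.

```bash
python3 inch.py '[[0.52, -0.2267, -0.1333, 0, 0, -0.3], [0.52, -0.2267, -0.1333, 0, 0, -0.3], [0.52, -0.2267, -0.1333, 0, 0, -0.3], [0.52, -0.2267, -0.1333, 0, 0, -0.3], [0.52, -0.2267, -0.1333, 0, 0, -0.3], [0.52, -0.2267, -0.1333, 0, 0, -0.3], [0.52, -0.2267, -0.1333, 0, 0, -0.3], [0.52, -0.2267, -0.1333, 0, 0, -0.3], [0.52, -0.2267, -0.1333, 0, 0, -0.3], [0.68, -0.8747, -0.1333, 0, 0, -0.6589], [0.68, -0.8747, -0.1333, 0, 0, -0.6589], [0.68, -0.8747, -0.1333, 0, 0, -0.6589], [0.68, -0.8747, -0.1333, 0, 0, -0.6589], [0.68, -0.8747, -0.1333, 0, 0, -0.6589], [0.68, -0.8747, -0.1333, 0, 0, -0.6589], [0.68, -0.8747, -0.1333, 0, 0, -0.6589], [0.68, -0.8747, -0.1333, 0, 0, -0.6589], [0.68, -0.8747, -0.1333, 0, 0, -0.6589], [0.68, -0.8747, -0.1333, 0, 0, -0.6589], [0.68, -0.8747, -0.1333, 0, 0, -0.6589]]' 0.06; python3 -c "
from h import *
st();print(row([.4531,.2709,.26],-17.3))"
```

```text
t: 2.1
tcp_pos: [0.4996, 0.1063, 0.3307]
tool_rot: [[0.29, 0.957, 0.0], [0.957, -0.29, 0.002], [0.002, -0.0, -1.0]]
ft_force: [0.1, -0.8, -0.4]
gripper_width: 0.0599
grip_force: 0.0
t 2.1 tcp [0.4996 0.1063 0.3307] yawy -16.841762196212432 z [ 0.0003  0.002  -1.    ] F [ 0.0858 -0.8496 -0.3513] w 0.05988612155288487 g 0.0
(array([ 0.1439, -0.0921,  0.071 ]), array([-0.02, -0.11,  0.46]))
```

Scaled: 0.144 m is 0.192, -0.092 m is -0.1227.

```bash
python3 inch.py '[[0.192, -0.1227, 0.0933, 0, 0, 0], [0.192, -0.1227, 0.0933, 0, 0, 0], [0.192, -0.1227, 0.0933, 0, 0, 0], [0.192, -0.1227, 0.0933, 0, 0, 0], [0.192, -0.1227, 0.0933, 0, 0, 0], [0.192, -0.1227, 0.0933, 0, 0, 0], [0.192, -0.1227, 0.0933, 0, 0, 0]]'; python3 -c "
from h import *
st();print(row([.4531,.2709,.186],-17.3))
cv2.imwrite('pics/top1.png',get_image('top'));s=get_image('side');t=cv2.imread('pics/top1.png')
cv2.imwrite('pics/c2.png',np.hstack([cv2.resize(s[100:220,200:300],(400,480)),cv2.resize(t[220:310,160:235],(400,480))]))"
```

```text
t: 2.8
tcp_pos: [0.4561, 0.2635, 0.2607]
tool_rot: [[0.299, 0.954, 0.0], [0.954, -0.299, -0.0], [-0.0, 0.0, -1.0]]
ft_force: [0.0, -0.6, -0.3]
gripper_width: 0.0602
grip_force: 0.0
t 2.8 tcp [0.4561 0.2635 0.2607] yawy -17.38631028502785 z [ 0.0002 -0.0003 -1.    ] F [ 0.0442 -0.5595 -0.2559] w 0.06018797967567822 g 0.0
(array([ 0.0062, -0.0051,  0.0747]), array([ 0.02,  0.01, -0.09]))
```

View pics/c2.png

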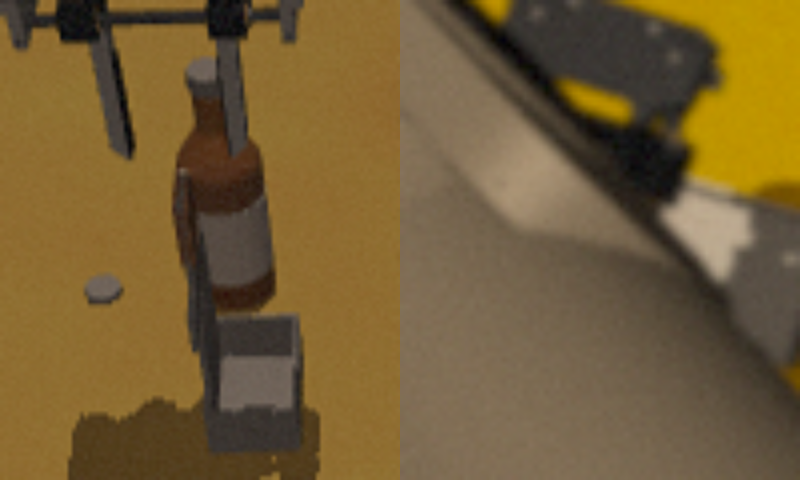

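Side view: fingertips at crop x≈120 and 237 straddle the tab at x≈185, and the arm hides the top view. I'll descend and close.

Scaled: 0.075 m is 0.1, 0.06 m is 0.08.

```bash
python3 inch.py '[[0.008, -0.0067, 0.0267, 0, 0, 0], [0.008, -0.0067, 0.0533, 0, 0, 0], [0.008, -0.0067, 0.08, 0, 0, 0], [0.008, -0.0067, 0.1, 0, 0, 0], [0.008, -0.0067, 0.1, 0, 0, 0], [0.008, -0.0067, 0.1, 0, 0, 0]]' >/dev/null; python3 inch.py '[[0, 0, 0, 0, 0, 0], [0, 0, 0, 0, 0, 0], [0, 0, 0, 0, 0, 0], [0, 0, 0, 0, 0, 0], [0, 0, 0, 0, 0, 0], [0, 0, 0, 0, 0, 0], [0, 0, 0, 0, 0, 0]]' 0 40; python3 -c "
from h import *
st()"
```

```text
t: 4.2
tcp_pos: [0.4526, 0.2717, 0.1855]
tool_rot: [[0.297, 0.955, 0.0], [0.955, -0.297, 0.0], [0.0, 0.0, -1.0]]
ft_force: [0.1, 0.2, -0.5]
gripper_width: 0.0095
grip_force: 40.0
t 4.2 tcp [0.4526 0.2717 0.1855] yawy -17.30521258523804 z [ 0.0001  0.     -1.    ] F [ 0.1241  0.1546 -0.5487] w 0.00954558671196208 g 39.9832409620285
```

Grip is good: width 9.5 mm on the 10 mm tab at 40 N. Now I lift, and check how much room mug_b leaves on the approach.

Scaled: -0.14 m is -0.1867, -0.1 m is -0.1333.

```bash
python3 inch.py '[[0, 0, -0.0267, 0, 0, 0], [0, 0, -0.08, 0, 0, 0], [0, 0, -0.1333, 0, 0, 0], [0, 0, -0.1867, 0, 0, 0], [0, 0, -0.1867, 0, 0, 0], [0, 0, -0.1867, 0, 0, 0]]' | tail -3; python3 - <<'E'
from h import *
st()
print("mug_b base~",plane("top",(298,160),0.0),plane("top",(297,136),.125), plane("side",(375,224),0), plane("side",(379,188),.125))
o=np.array([.5638,-.1515]);a=np.radians(169.9);ex=np.array([np.cos(a),np.sin(a)]);ey=np.array([-ex[1],ex[0]])
for p in(.11,.04,0): print(p,np.append(o-.01*ex-p*ey,.2655),row(np.append(o-.01*ex-p*ey,.3255),-10.1))
E
```

```text
ft_force: [-0.4, -0.5, -3.6]
gripper_width: 0.01
grip_force: 40.0
t 4.8 tcp [0.4526 0.2716 0.3255] yawy -17.326047140906603 z [ 0.0008 -0.     -1.    ] F [-0.4283 -0.5223 -3.5505] w 0.00999546566749211 g 39.98947620391846
mug_b base~ [0.7488 0.0858 0.    ] [0.7703 0.0842 0.125 ] [0.7481 0.0723 0.    ] [0.7526 0.0858 0.125 ]
0.11 [ 0.5929 -0.045   0.2655] (array([-0.2604,  0.2283,  0.0001]), array([ 0.04, -0.01, -7.23]))
0.04 [ 0.5807 -0.1139  0.2655] (array([-0.3298,  0.2371,  0.0001]), array([ 0.04, -0.01, -7.23]))
0 [ 0.5736 -0.1533  0.2655] (array([-0.3695,  0.2421,  0.0001]), array([ 0.04, -0.01, -7.23]))
```

Scaled: -0.26 m is -0.3467, 0.05 m is 0.0667, -7.2 degrees is -0.08.

```bash
python3 inch.py '[[-0.0133, 0.012, 0, 0, 0, 0], [-0.04, 0.0347, 0, 0, 0, -0.0111], [-0.08, 0.0693, 0, 0, 0, -0.0222], [-0.12, 0.1053, 0, 0, 0, -0.0333], [-0.16, 0.14, 0, 0, 0, -0.0444], [-0.2, 0.1747, 0, 0, 0, -0.0556], [-0.24, 0.2107, 0, 0, 0, -0.0667], [-0.28, 0.2453, 0, 0, 0, -0.08], [-0.3133, 0.2747, 0, 0, 0, -0.08], [-0.3333, 0.2933, 0, 0, 0, -0.08], [-0.3467, 0.304, 0.0133, 0, 0, -0.08], [-0.3467, 0.304, 0.04, 0, 0, -0.08], [-0.3467, 0.304, 0.0667, 0, 0, -0.08], [-0.3467, 0.304, 0.08, 0, 0, -0.08], [-0.3467, 0.304, 0.08, 0, 0, -0.08], [-0.3467, 0.304, 0.08, 0, 0, -0.08]]' |tail -3; python3 - <<'E'
from h import *
st()
o=np.array([.5638,-.1515]);a=np.radians(169.9);ex=np.array([np.cos(a),np.sin(a)]);ey=np.array([-ex[1],ex[0]])
print(row(np.append(o-.01*ex-.04*ey,.2655),-10.1))
s=get_image('side');t=get_image('top')
cv2.imwrite('pics/c3.png',np.clip(np.hstack([cv2.resize(s[190:300,290:400],(440,440),interpolation=2),cv2.resize(t[180:260,350:415],(357,440),interpolation=2)])*1.5,0,255).astype('uint8'))
E
```

```text
ft_force: [0.1, -0.4, -4.1]
gripper_width: 0.0097
grip_force: 40.0
t 6.4 tcp [ 0.593  -0.0438  0.2658] yawy -10.060853353230948 z [ 0.0001  0.0003 -1.    ] F [ 0.1431 -0.3952 -4.0887] w 0.009737558482114288 g 39.98944580554962
(array([-0.0712,  0.0001,  0.0003]), array([ 0.  , -0.02,  0.04]))
```

View pics/c3.png

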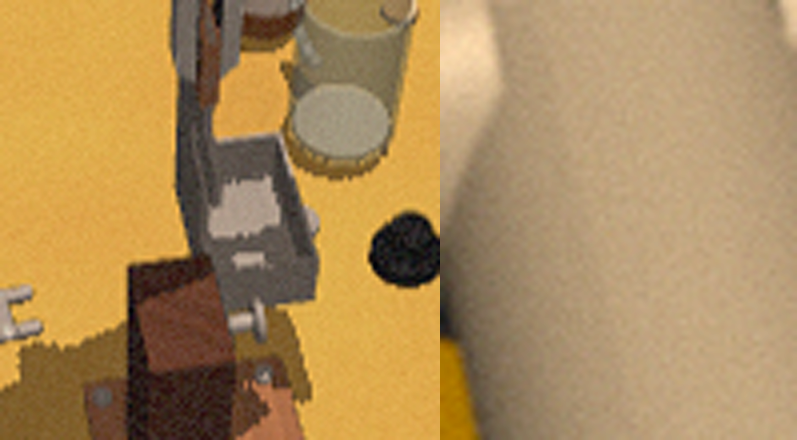

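Side view: the catcher hangs level, just short of the pin (crop (245,320)), with its plate lined up behind the head. I'll slide slowly in +y.

Scaled: -0.055 m is -0.0733, -0.052 m is -0.0693.

```bash
python3 inch.py '[[-0.0133, 0, 0, 0, 0, 0], [-0.0333, 0, 0, 0, 0, 0], [-0.0467, 0, 0, 0, 0, 0], [-0.0547, 0, 0, 0, 0, 0], [-0.06, 0, 0, 0, 0, 0], [-0.0653, 0, 0, 0, 0, 0], [-0.0693, 0, 0, 0, 0, 0], [-0.0733, 0, 0, 0, 0, 0], [-0.0733, 0, 0, 0, 0, 0]]' |sed -n '2p;4p'; python3 inch.py '[[-0.0027, 0, 0, 0, 0, 0], [-0.0053, 0, 0, 0, 0, 0], [-0.008, 0, 0, 0, 0, 0], [-0.0107, 0, 0, 0, 0, 0], [-0.0133, 0, 0, 0, 0, 0], [-0.016, 0, 0, 0, 0, 0], [-0.0187, 0, 0, 0, 0, 0], [-0.0213, 0, 0, 0, 0, 0], [-0.0213, 0, 0, 0, 0, 0]]'; python3 - <<'E'
from h import *
st()
s=get_image('side')
cv2.imwrite('pics/c4.png',np.clip(cv2.resize(s[215:295,305:385],(560,560),interpolation=2)*1.6,0,255).astype('uint8'))
E
```

```text
tcp_pos: [0.5832, -0.0988, 0.2655]
ft_force: [-0.4, -1.0, -4.0]
t: 8.3
tcp_pos: [0.5804, -0.1146, 0.2655]
tool_rot: [[0.176, 0.984, 0.0], [0.984, -0.176, -0.0], [-0.0, 0.0, -1.0]]
ft_force: [-0.2, 0.0, -2.6]
gripper_width: 0.01
grip_force: 40.0
t 8.3 tcp [ 0.5804 -0.1146  0.2655] yawy -10.132098611102203 z [ 0. -0. -1.] F [-0.1601  0.0457 -2.5773] w 0.009995591706660267 g 39.989436864852905
```

View pics/c4.png

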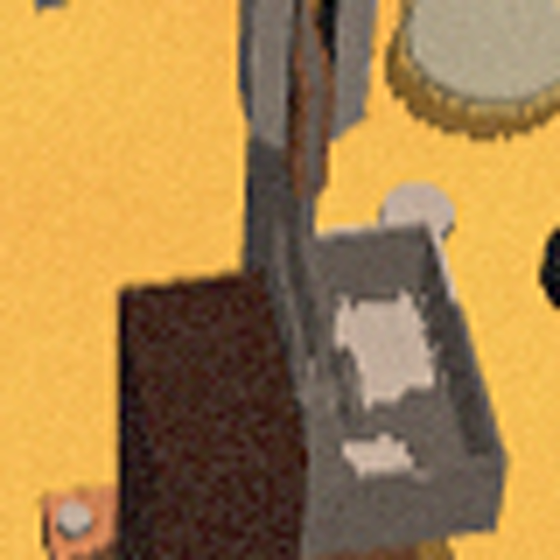

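No contact so far (force is only the weight), and the head shows in front of the plate near crop (340,365). I'll lower gently to feel for the pin.

Scaled: 0.004 m is 0.0053, 0.003 m is 0.004.

```bash
for k in 1 2; do python3 inch.py '[[0, 0, 0.0013, 0, 0, 0], [0, 0, 0.0027, 0, 0, 0], [0, 0, 0.004, 0, 0, 0], [0, 0, 0.0053, 0, 0, 0], [0, 0, 0.0053, 0, 0, 0]]' | sed -n '2p;4p'; done; python3 inch.py '[[0, 0, 0.0007, 0, 0, 0], [0, 0, 0.0013, 0, 0, 0], [0, 0, 0.002, 0, 0, 0], [0, 0, 0.0027, 0, 0, 0], [0, 0, 0.0027, 0, 0, 0]]' | sed -n '2p;4p'
```

```text
tcp_pos: [0.5804, -0.1142, 0.2613]
ft_force: [0.1, -0.1, -2.0]
tcp_pos: [0.5804, -0.1142, 0.2573]
ft_force: [-0.1, -0.3, -3.0]
tcp_pos: [0.5804, -0.1142, 0.2554]
ft_force: [0.0, 0.3, -3.1]
```

Scaled: 0.0015 m is 0.002, 0.001 m is 0.0013.

```bash
python3 inch.py '[[0, 0, 0.0007, 0, 0, 0], [0, 0, 0.0013, 0, 0, 0], [0, 0, 0.002, 0, 0, 0], [0, 0, 0.002, 0, 0, 0]]' | sed -n '2p;4p'; python3 inch.py '[[0, 0, 0.0007, 0, 0, 0], [0, 0, 0.0013, 0, 0, 0], [0, 0, 0.002, 0, 0, 0], [0, 0, 0.002, 0, 0, 0]]' | sed -n '2p;4p'
```

```text
tcp_pos: [0.5805, -0.1142, 0.2541]
ft_force: [-0.9, 0.4, -1.1]
tcp_pos: [0.5808, -0.114, 0.2535]
ft_force: [-2.6, 1.8, 10.7]
```

Scaled: 0.001 m is 0.0013, 0.0005 m is 0.0007.

```bash
python3 inch.py '[[0, 0, 0.0007, 0, 0, 0], [0, 0, 0.0013, 0, 0, 0], [0, 0, 0.0013, 0, 0, 0]]' | sed -n '2p;4p'
```

```text
tcp_pos: [0.581, -0.1135, 0.2529]
ft_force: [-4.5, 3.8, 15.2]
```

Contact at TCP z ≈ 0.254, which puts the pin axis at about 0.1635, in range. I'll back off 1.5 mm above contact so the 13 mm slot is centred on the pin, then slide in.

Scaled: -0.004 m is -0.0053, -0.002 m is -0.0027.

```bash
python3 inch.py '[[0, 0, -0.0027, 0, 0, 0], [0, 0, -0.0053, 0, 0, 0], [0, 0, -0.0053, 0, 0, 0], [0, 0, -0.0053, 0, 0, 0]]' | sed -n '2,4p'; python3 inch.py '[[-0.0027, 0, 0, 0, 0, 0], [-0.0053, 0, 0, 0, 0, 0], [-0.008, 0, 0, 0, 0, 0], [-0.0107, 0, 0, 0, 0, 0], [-0.0133, 0, 0, 0, 0, 0], [-0.0133, 0, 0, 0, 0, 0]]'| sed -n '2p;4p'; python3 inch.py '[[-0.0013, 0, 0, 0, 0, 0], [-0.0027, 0, 0, 0, 0, 0], [-0.004, 0, 0, 0, 0, 0], [-0.0053, 0, 0, 0, 0, 0], [-0.0053, 0, 0, 0, 0, 0]]'| sed -n '2p;4p'
```

```text
tcp_pos: [0.5803, -0.1143, 0.2552]
tool_rot: [[0.176, 0.984, -0.0], [0.984, -0.176, 0.0], [0.0, -0.0, -1.0]]
ft_force: [0.2, -0.1, -4.1]
tcp_pos: [0.5786, -0.1245, 0.2555]
ft_force: [-1.2, 0.3, -3.7]
tcp_pos: [0.5779, -0.1282, 0.2555]
ft_force: [0.7, 0.5, -3.2]
```

Scaled: -0.004 m is -0.0053, -0.003 m is -0.004.

```bash
python3 inch.py '[[-0.0013, 0, 0, 0, 0, 0], [-0.0027, 0, 0, 0, 0, 0], [-0.004, 0, 0, 0, 0, 0], [-0.0053, 0, 0, 0, 0, 0], [-0.0053, 0, 0, 0, 0, 0]]'| sed -n '2p;4p';python3 inch.py '[[-0.0013, 0, 0, 0, 0, 0], [-0.0027, 0, 0, 0, 0, 0], [-0.004, 0, 0, 0, 0, 0], [-0.0053, 0, 0, 0, 0, 0], [-0.0053, 0, 0, 0, 0, 0]]'| sed -n '2p;4p'; python3 inch.py '[[-0.002, 0, 0, 0, 0, 0], [-0.004, 0, 0, 0, 0, 0], [-0.006, 0, 0, 0, 0, 0], [-0.008, 0, 0, 0, 0, 0], [-0.008, 0, 0, 0, 0, 0]]'| sed -n '2p;4p'
```

```text
tcp_pos: [0.5772, -0.1321, 0.2555]
ft_force: [0.1, 0.1, -3.8]
tcp_pos: [0.5765, -0.1361, 0.2555]
ft_force: [-0.2, -0.2, -2.0]
tcp_pos: [0.5755, -0.1421, 0.2555]
ft_force: [0.4, 0.9, -3.8]
```

Scaled: -0.009 m is -0.012, -0.0075 m is -0.01.

```bash
python3 inch.py '[[-0.002, 0, 0, 0, 0, 0], [-0.004, 0, 0, 0, 0, 0], [-0.006, 0, 0, 0, 0, 0], [-0.008, 0, 0, 0, 0, 0], [-0.01, 0, 0, 0, 0, 0], [-0.012, 0, 0, 0, 0, 0], [-0.012, 0, 0, 0, 0, 0]]'| sed -n '2p;4p'; for k in 1 2; do python3 inch.py '[[-0.0007, 0, 0, 0, 0, 0], [-0.0013, 0, 0, 0, 0, 0], [-0.0013, 0, 0, 0, 0, 0]]'| sed -n '2p;4p'; done
```

```text
tcp_pos: [0.5739, -0.1509, 0.2555]
ft_force: [-0.2, -0.3, -3.1]
tcp_pos: [0.5737, -0.1517, 0.2555]
ft_force: [1.1, 0.4, -2.7]
tcp_pos: [0.5736, -0.1527, 0.2555]
ft_force: [-0.4, 0.4, -2.8]
```

Scaled: -0.001 m is -0.0013, -0.0005 m is -0.0007.

```bash
for k in 1 2; do python3 inch.py '[[-0.0007, 0, 0, 0, 0, 0], [-0.0013, 0, 0, 0, 0, 0], [-0.0013, 0, 0, 0, 0, 0]]'| sed -n '2p;4p'; done
```

```text
tcp_pos: [0.5734, -0.1537, 0.2555]
ft_force: [0.3, -0.5, -2.5]
tcp_pos: [0.5732, -0.1547, 0.2555]
ft_force: [0.2, -0.0, -4.5]
```

Scaled: -0.001 m is -0.0013, -0.0005 m is -0.0007.

```bash
python3 inch.py '[[-0.0007, 0, 0, 0, 0, 0], [-0.0013, 0, 0, 0, 0, 0], [-0.0013, 0, 0, 0, 0, 0]]'| sed -n '2p;4p'
```

```text
tcp_pos: [0.573, -0.1557, 0.2555]
ft_force: [0.3, 0.6, -3.2]
```

Scaled: -0.001 m is -0.0013, -0.0005 m is -0.0007.

```bash
python3 inch.py '[[-0.0007, 0, 0, 0, 0, 0], [-0.0013, 0, 0, 0, 0, 0], [-0.0013, 0, 0, 0, 0, 0]]'| sed -n '2p;4p'
```

```text
tcp_pos: [0.5728, -0.1566, 0.2555]
ft_force: [0.4, -0.3, -3.3]
```

Scaled: -0.001 m is -0.0013, -0.0005 m is -0.0007.

```bash
python3 inch.py '[[-0.0007, 0, 0, 0, 0, 0], [-0.0013, 0, 0, 0, 0, 0], [-0.0013, 0, 0, 0, 0, 0]]'| sed -n '2p;4p'
```

```text
tcp_pos: [0.5727, -0.1577, 0.2555]
ft_force: [-0.6, 0.4, -3.0]
```

Scaled: -0.001 m is -0.0013, -0.0005 m is -0.0007.

```bash
python3 inch.py '[[-0.0007, 0, 0, 0, 0, 0], [-0.0013, 0, 0, 0, 0, 0], [-0.0013, 0, 0, 0, 0, 0]]'| sed -n '2p;4p'
```

```text
tcp_pos: [0.5725, -0.1586, 0.2555]
ft_force: [-0.3, -0.4, -2.5]
```

Scaled: -0.001 m is -0.0013, -0.0005 m is -0.0007.

```bash
python3 inch.py '[[-0.0007, 0, 0, 0, 0, 0], [-0.0013, 0, 0, 0, 0, 0], [-0.0013, 0, 0, 0, 0, 0]]'| sed -n '2p;4p'; python3 - <<'E'
from h import *
st()
s=get_image('side')
cv2.imwrite('pics/c5.png',np.clip(cv2.resize(s[215:295,305:385],(560,560),interpolation=2)*1.8,0,255).astype('uint8'))
E
```

```text
tcp_pos: [0.5724, -0.1592, 0.2555]
ft_force: [0.2, 3.0, -3.0]
t 17.35 tcp [ 0.5724 -0.1592  0.2555] yawy -10.096200810970744 z [ 0.0002  0.0005 -1.    ] F [ 0.1634  2.9523 -2.9555] w 0.009821393156017584 g 39.997681975364685
```

View pics/c5.png

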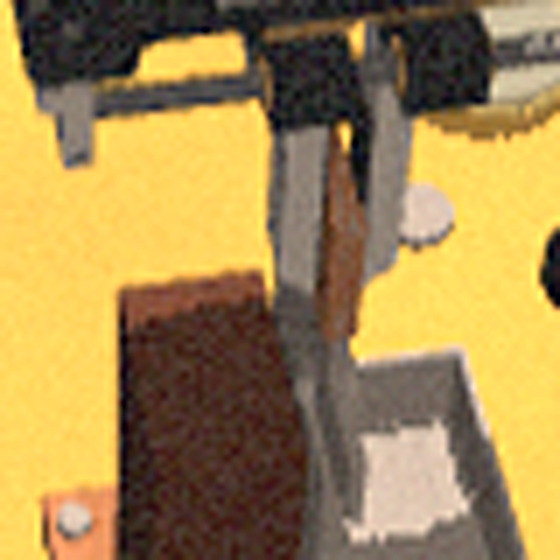

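Gentle contact (+3 N) with the slot's closed end at TCP y ≈ -0.159. The side view shows the plate tucked between post and head, with the tab upright. I'll back off about 2.5 mm to centre the notch and lower slowly. Free travel well beyond 1.5 mm means the pin is in the notch.

Scaled: 0.0025 m is 0.0033, 0.0012 m is 0.0016.

```bash
python3 inch.py '[[0.0016, 0, 0, 0, 0, 0], [0.0033, 0, 0, 0, 0, 0], [0.0033, 0, 0, 0, 0, 0]]' | sed -n '2p;4p'; python3 inch.py '[[0, 0, 0.0013, 0, 0, 0], [0, 0, 0.0027, 0, 0, 0], [0, 0, 0.004, 0, 0, 0], [0, 0, 0.004, 0, 0, 0]]' | sed -n '2p;4p'
```

```text
tcp_pos: [0.5728, -0.1569, 0.2555]
ft_force: [0.8, -1.4, -3.5]
tcp_pos: [0.5727, -0.1571, 0.2523]
ft_force: [-0.4, -0.6, -3.7]
```

Scaled: 0.003 m is 0.004, 0.002 m is 0.0027.

```bash
for k in 1 2; do python3 inch.py '[[0, 0, 0.0013, 0, 0, 0], [0, 0, 0.0027, 0, 0, 0], [0, 0, 0.004, 0, 0, 0], [0, 0, 0.004, 0, 0, 0]]' | sed -n '2p;4p'; done; python3 inch.py '[[0, 0, 0.0007, 0, 0, 0], [0, 0, 0.0013, 0, 0, 0], [0, 0, 0.002, 0, 0, 0], [0, 0, 0.0027, 0, 0, 0], [0, 0, 0.0027, 0, 0, 0]]' | sed -n '2p;4p'
```

```text
tcp_pos: [0.5727, -0.157, 0.2493]
ft_force: [0.5, 0.2, -3.0]
tcp_pos: [0.5727, -0.157, 0.2463]
ft_force: [1.2, -0.2, -3.2]
tcp_pos: [0.5727, -0.157, 0.2444]
ft_force: [0.2, -0.5, -2.8]
```

In the notch, and the fall so far is free. Before seating I'll move the plate back towards the carriage so it hangs level when released.

Scaled: -0.003 m is -0.004, -0.002 m is -0.0027.

```bash
python3 inch.py '[[0, -0.0013, 0, 0, 0, 0], [0, -0.0027, 0, 0, 0, 0], [0, -0.004, 0, 0, 0, 0], [0, -0.004, 0, 0, 0, 0]]' | sed -n '2p;4p';  python3 inch.py '[[0, -0.0007, 0, 0, 0, 0], [0, -0.0013, 0, 0, 0, 0], [0, -0.0013, 0, 0, 0, 0]]' | sed -n '2p;4p'
```

```text
tcp_pos: [0.5697, -0.1565, 0.2445]
ft_force: [-0.6, -1.3, -2.6]
tcp_pos: [0.5688, -0.1563, 0.2445]
ft_force: [-0.7, 0.7, -3.3]
```

Scaled: -0.001 m is -0.0013, -0.0005 m is -0.0007.

```bash
python3 inch.py '[[0, -0.0007, 0, 0, 0, 0], [0, -0.0013, 0, 0, 0, 0], [0, -0.0013, 0, 0, 0, 0]]' | sed -n '2p;4p'
```

```text
tcp_pos: [0.5683, -0.1562, 0.2446]
ft_force: [4.6, -0.6, -5.9]
```

Carriage contact felt (4.6 N), so the plate really is behind the head. Ease off and seat.

Scaled: 0.001 m is 0.0013, 0.0005 m is 0.0007.

```bash
python3 inch.py '[[0, 0.0011, 0, 0, 0, 0], [0, 0.0011, 0, 0, 0, 0], [0, 0.0011, 0.0007, 0, 0, 0], [0, 0.0011, 0.0013, 0, 0, 0], [0, 0.0011, 0.0013, 0, 0, 0]]' | sed -n '2p;4p';  python3 inch.py '[[0, 0, 0.0007, 0, 0, 0], [0, 0, 0.0013, 0, 0, 0], [0, 0, 0.0013, 0, 0, 0]]' | sed -n '2p;4p'
```

```text
tcp_pos: [0.5686, -0.1563, 0.2434]
ft_force: [0.7, -1.2, -4.5]
tcp_pos: [0.5686, -0.1563, 0.2424]
ft_force: [1.4, -0.6, -4.6]
```

Units first: shifts go in shares of 750 mm and turns go in shares of 90 degrees. So 0.0005 m is 0.0007.

```bash
python3 inch.py '[[0, 0, 0.0007, 0, 0, 0], [0, 0, 0.0007, 0, 0, 0]]' | sed -n '2p;4p'
```

```text
tcp_pos: [0.5686, -0.1563, 0.242]
ft_force: [0.3, 0.0, -1.9]
```

Scaled: 0.0005 m is 0.0007.

```bash
python3 inch.py '[[0, 0, 0.0007, 0, 0, 0], [0, 0, 0.0007, 0, 0, 0]]' | sed -n '2p;4p'; python3 inch.py '[[0, 0, 0, 0, 0, 0], [0, 0, 0, 0, 0, 0], [0, 0, 0, 0, 0, 0]]' - 4 | sed -n '2p;4p'
```

```text
tcp_pos: [0.5687, -0.1563, 0.2418]
ft_force: [-1.2, 0.2, 3.3]
tcp_pos: [0.5688, -0.1563, 0.2418]
ft_force: [-1.1, -0.2, 5.5]
```

Scaled: -0.3 m is -0.4, 0.03 m is 0.04.

```bash
python3 inch.py '[[0, 0, 0, 0, 0, 0], [0, 0, 0, 0, 0, 0], [0, 0, 0, 0, 0, 0], [0, 0, 0, 0, 0, 0], [0, 0, 0, 0, 0, 0], [0, 0, 0, 0, 0, 0]]' 0.04 | sed -n '2p;4,5p'; python3 inch.py '[[0, 0, -0.0133, 0, 0, 0], [0, 0, -0.0267, 0, 0, 0], [0, 0, -0.0467, 0, 0, 0], [0, 0, -0.08, 0, 0, 0], [0, 0, -0.1333, 0, 0, 0], [0, 0, -0.1867, 0, 0, 0], [0, 0, -0.24, 0, 0, 0], [0, 0.04, -0.2667, 0, 0, 0], [-0.0667, 0.04, -0.2667, 0, 0, 0], [-0.1333, 0.04, -0.2667, 0, 0, 0], [-0.2, 0, -0.2667, 0, 0, 0], [-0.2667, 0, -0.2667, 0, 0, 0], [-0.3333, 0, -0.2667, 0, 0, 0], [-0.4, 0, -0.2667, 0, 0, 0], [-0.4, 0, -0.2667, 0, 0, 0], [-0.4, 0, -0.2667, 0, 0, 0]]' | sed -n '1,4p'; python3 - <<'E'
from h import *
s=get_image('side');t=get_image('top')
cv2.imwrite('pics/c6.png',np.clip(np.hstack([cv2.resize(s[215:315,300:380],(400,500),interpolation=2),cv2.resize(t[180:280,360:440],(400,500),interpolation=2)])*1.6,0,255).astype('uint8'))
E
```

```text
tcp_pos: [0.5686, -0.1563, 0.2415]
ft_force: [-0.7, 0.7, 0.1]
gripper_width: 0.0402
t: 24.1
tcp_pos: [0.5151, -0.4533, 0.4419]
tool_rot: [[0.178, 0.984, 0.0], [0.984, -0.178, 0.0], [0.0, 0.0, -1.0]]
ft_force: [-0.4, -0.5, -0.5]
```

View pics/c6.png

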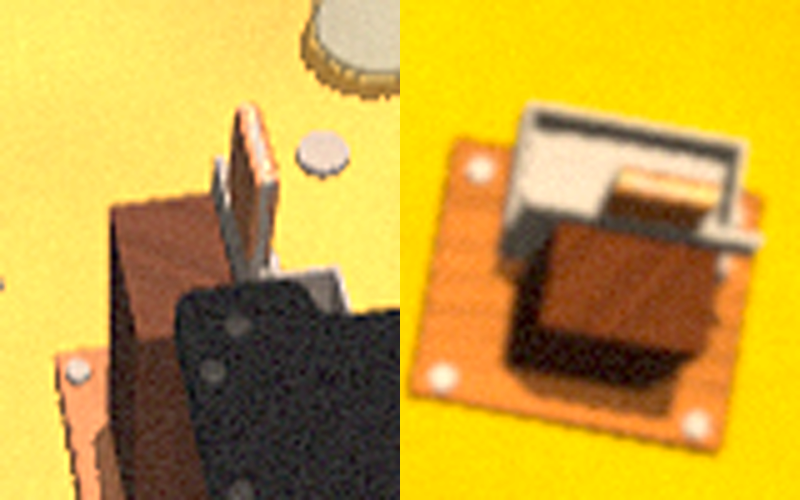

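Released and hanging. The tab may lean slightly in the top view, so I'll clear the arm and measure the tilt.

Scaled: -0.22 m is -0.2933, -0.19 m is -0.2533.

```bash
python3 inch.py '[[-0.0533, -0.0533, 0, 0, 0, 0], [-0.0933, -0.1067, 0, 0, 0, 0], [-0.12, -0.16, 0, 0, 0, 0], [-0.1467, -0.2133, 0, 0, 0, 0], [-0.1733, -0.2533, 0, 0, 0, 0], [-0.1733, -0.2933, 0, 0, 0, 0], [-0.1733, -0.2933, 0, 0, 0, 0], [-0.1733, -0.2933, 0, 0, 0, 0]]' | sed -n '1,2p'; python3 - <<'E'
from h import *
s=get_image('side');t=get_image('top')
cv2.imwrite('pics/s7.png',s);cv2.imwrite('pics/t7.png',t)
cv2.imwrite('pics/c7.png',np.clip(np.hstack([cv2.resize(s[225:300,320:370],(400,600),interpolation=2),cv2.resize(t[195:255,380:420],(400,600),interpolation=2)])*1.6,0,255).astype('uint8'))
ex=np.array([np.cos(np.radians(169.9)),np.sin(np.radians(169.9))]);ey=np.array([-ex[1],ex[0]])
g=np.array([.5686,-.1563])
def W(x,y,z): return np.append(g+(x-.0325)*ex+y*ey,z+.0565)
for nm,c in dict(tabtop=(.0325,0,.198),tabA=(.0325,-.02,.198),tabB=(.0325,.02,.198),lipend=(.0325,.05,.13),lipend2=(.0325,-.05,.13),rimA=(-.03,-.05,.04),rimB=(-.03,.05,.04)).items():
  X=W(*c);print(nm,X,"side crop",(proj("side",X)-[320,225])*8,"top crop",(proj("top",X)-[380,195])*10+[400,0])
E
```

```text
t: 25.0
tcp_pos: [0.2775, -0.5398, 0.4427]
tabtop [ 0.5686 -0.1563  0.2545] side crop [244.9159 154.265 ] top crop [754.9276 237.774 ]
tabA [ 0.5721 -0.1366  0.2545] side crop [228.1793  91.7181] top crop [654.6    218.4317]
tabB [ 0.5651 -0.176   0.2545] side crop [262.1531 218.6832] top crop [855.2643 257.118 ]
lipend [ 0.5598 -0.2055  0.1865] side crop [272.1736 479.9393] top crop [940.3229 336.1172]
lipend2 [ 0.5774 -0.1071  0.1865] side crop [192.9553 168.8586] top crop [465.5943 244.5801]
rimA [ 0.6389 -0.118   0.0965] side crop [393.4327 335.4004] top crop [470.3479  36.8959]
rimB [ 0.6214 -0.2165  0.0965] side crop [479.765  633.2231] top crop [910.9794 121.8165]
```

View pics/c7.png

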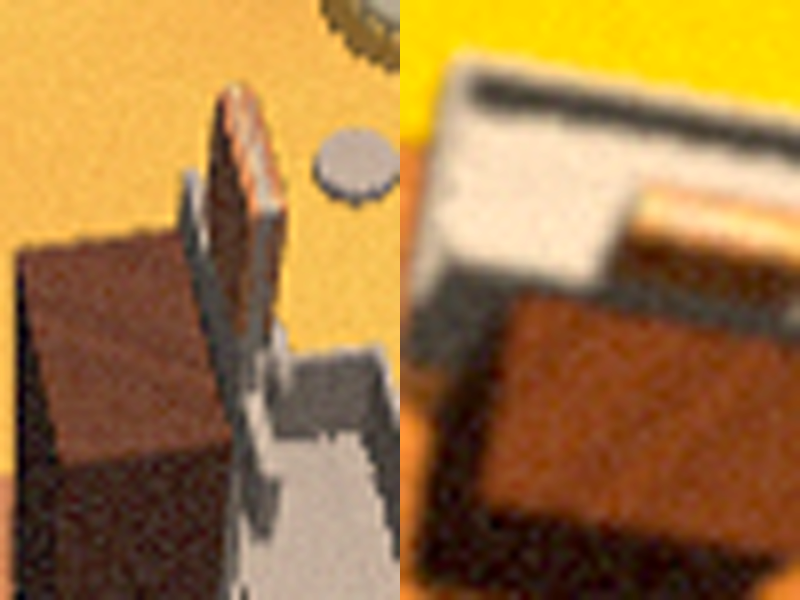

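The tab top lies within 2–4 mm of where a fully seated, level catcher would put it: (237,88)–(272,210) in the side crop against a predicted (228,92)–(262,219). That is about a 2° lean, which the clearance to the post makes unavoidable. The plate's end corner matches too. The robot is clear, so I'm handing in.

```bash
python3 -c "
from bench import r, get_image, camera_params, hand_in
print(hand_in())"
```

```text
the job is handed in; nothing more can be done
None
```

The catcher hangs on the pin with the notch fully home, leaning about 2°, and I handed the job in at about 25 s; the most I pressed on the pin was about 18 N, and no verdict came back.

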